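# Put reels and green pegs away in the drawer box

## Task

Clear the mending things away into the small wooden drawer box at the front, whose two drawers stand open. Put the loose red and blue reels of thread into the drawer that already holds the yellow reel, put the two loose green plastic pegs into the other drawer, where a green peg already lies, and then push both drawers fully shut. The yellow and the wooden clothes pegs belong on the washing line outdoors: leave them lying where they are, and leave the yellow reel in its drawer.

Things in the scene. Friction and masses are not known exactly. Their poses are not given: they have to be found in the camera images.
- drawer_box: fixed red-brown wooden box (the front one of two), two open drawers towards the robot, 250 mm wide (y), 68 mm high. Origin on the worktop; +x to its back, +y to its left-hand drawer; front edge of its top at x = -57 mm. A drawer slides in along +x to a stop (about 1 N) and is shut when its point below reads x = -5 mm in this frame. Front panels: 112 mm wide, 9 to 59 mm above the worktop.
- left_drawer (a point): left-hand drawer, open 92 to 98 mm at the start. The point moves with it: on its inner floor (15 mm above the worktop), midway between its side walls (inside 99 mm wide), 44 mm behind the inner face of its front; axes as the box. Front inner wall 44 mm high, sides 37 mm. A 16 mm round knob, centre 34 mm above the worktop, ends 69 mm from the point along -x.
- right_drawer (a point): right-hand drawer, same in all to the left one. When open, 84 to 89 mm of its inside (x) is clear of the box's top. One drawer holds the yellow reel, the other a third green peg that is not listed, lying across it (along y), centre 16 to 26 mm behind the point; which is which changes. A wall shelf hangs 0.5 m above the worktop from x = 0.64 m on: mind the wrist.
- yellow_reel: wooden reel of yellow thread 27 mm across its end discs (7 mm thick; 17 mm across the thread between), 42 mm tall, upright. Origin on the underside; the reel's upright axis is 7 mm from it along the body's +y. A thread tail on the -y side can be ignored. It stands in one of the two drawers near the back of the open part, and marks the drawer for reels.
- red_reel: wooden reel of red thread 27 mm across its end discs (7 mm thick; 17 mm across the thread between), 42 mm tall, upright. Origin on the underside; the reel's upright axis is 7 mm from it along the body's +y. A thread tail on the -y side can be ignored. It stands loose on the worktop.
- blue_reel: wooden reel of blue thread 27 mm across its end discs (7 mm thick; 17 mm across the thread between), 42 mm tall, upright. Origin on the underside; the reel's upright axis is 7 mm from it along the body's +y. A thread tail on the -y side can be ignored. It stands loose on the worktop.
- green_peg_1: green plastic clothes peg with a steel spring, 72 mm long (y axis), 15 mm wide (x), 12 mm high, 12 g, lying flat. Origin: centre of the underside. It lies loose on the worktop and is to be put away.
- green_peg_2: the second green plastic clothes peg, 72 mm long (y axis), 15 mm wide (x), 12 mm high, 12 g, lying flat. Origin: centre of the underside. It lies loose on the worktop and is to be put away.
- yellow_peg: yellow clothes peg, 72 mm long (y axis), 15 mm wide (x), 12 mm high, 12 g, lying flat. Origin: centre of the underside. It is to stay where it lies (so are all other yellow ones).
- wooden_peg: plain wooden clothes peg, 72 mm long (y axis), 15 mm wide (x), 12 mm high, 12 g, lying flat. Origin: centre of the underside. It is to stay where it lies (so are all other wooden ones).

How it is judged:
By the outcome, as a careful person would: the job done as asked, in the order asked, and still so for the second after the job is handed in, with the robot touching nothing.
It also fails if it takes over 128 s, if anything falls off the work surface, if the arm or the gripper's body presses on something with over 40 N, if the wrist force passes 120 N, or if a joint passes its speed limit or range.

## Robot

A 6-joint arm with a two-finger parallel gripper is mounted at the origin on a cart in front of the work surface, level with it; the furniture and walls round the work are solid. World frame = base frame: x ahead of the robot, y to its left, z up, the work surface at z = 0. Lengths are in m, angles in rad, forces in N, time in s.
With the tool pointing down it reaches from about 0.375 to 0.975 m from the base axis. Payload 3.8 kg.
Tool frame: the origin (TCP) lies midway between the tips of the shut fingers; the grasp point (between the pads) lies 19 mm behind it; z points along the fingers, y is the line along which they close (so a half turn about z gives the same grasp; the last joint's range is limited). The gripper opens to 85 mm and grips with 20 to 120 N. Pads are 22 mm wide; open, the fingers measure 114 mm over their backs; the gripper's body (76 mm by 85 mm) begins 54 mm behind the grasp point. The pads swing forward as they close: fully open they stand 13 mm farther back than shut.
Start: joints at [-1.141, 0.264, 1.604, -0, 1.274, -0.037], TCP at [0.304, -0.603, 0.231] pointing down, gripper open.
Joint ranges: [-2.63, 2.63], [-0.94, 2.18], [0.31, 2.57], [-1.31, 4.45], [0, 2.66], [-2.55, 2.55]. Speed limits (rad/s): [2.57, 2.57, 3.14, 3.14, 3.14, 3.14].

## Interface

Orientations are given as a rotation vector (axis times angle).
In Python, from workcell import bot gives the robot as it stands.
- The arm moves only by the tool jog_arm, never from a script. Its argument "motion" is a list of rows, each a list of 5 numbers: the opening, from -1 (shut) to 1 (fully open), then the shift along the tool's x, y, z in mm, then the turn about the tool's z in degrees. In form: [[claw, x, y, z, twist], ...]. A call has 1 to 10 rows; each row shifts and turns the commanded pose from where the row before left it, along the tool's axes as they then stand; what a row does not reach is not made up. A row lasts 1/12 s, in which the tool goes at most 41.7 mm and 7.16 degrees, less where a joint would pass 70% of its speed; a pose out of reach is approached as far as the arm can. A call with a gripper value outside its range is refused whole. The fingers move at their own pace and stop on an object; "force" is the grip in N (left out, the last holds). Time passes only in rows, so rows that do not move let the fingers close. It gives the time, the measured TCP pose, the force, the opening and the grip force at its end, in the units of the state.
- bot.read_state(): the state, without advancing time (a new reading comes with each control period).
- bot.read_camera(name): name is "scene" or "side" or "wrist"; returns (picture, depth): 400x640x3 uint8, red, green, blue; 400x640 float32, m along the optical axis (not along the pixel's ray), 0 where there is no reading.
- bot.get_calibration(name): a dict with "vfov" (degrees; the focal length in pixels is half the picture's height over the tangent of half this angle, whatever the lens; pixels are square), "cx", "cy" (the principal point, pixels), "rvec" (rotation vector, rad) and "tvec" (3), from world to camera coordinates, as OpenCV has them; the wrist camera has in their place "tool_from_camera" (4x4, takes a point from camera to tool coordinates, whose origin is the TCP and whose axes are the flange's). Camera axes: x right, y down, z forward; pixel columns grow to the right and rows downward; lengths in m; the calibration is good to about 2 mm. A picture is of the moment at which its call begins: read the wrist's pose just before it. get_calibration takes no time and is no camera call.
- bot.finish_job(): hands the job in; it is judged then, once.
The state is a dict: "time": time; "q": joint angles; "joint_vel": joint speeds; "joint_torque": joint torques, N m; "tool_pos": TCP position; "tcp_rot": TCP orientation; "wrist_force": force on the tool from outside, world axes, zero at the start; "torque": the same for the moment, N m; "width": opening from 0.0 (shut) to 1.0 (fully open); "grip_force": force on a finger pad.
Only numpy, scipy, OpenCV 4.12 (cv2) and the standard library are available. Lean on these libraries where they do the work, as an engineer would, in place of code of your own. Each camera call takes 0.05 s, during which the arm holds its last target. There are 200 camera calls.

## Working session

There is one attempt and no reset: what is moved stays moved. The work goes in short steps, Python scripts to look and compute and a tool call to move; the robot and the scene stay as the last step left them, time stands still between calls to the robot, and variables do not carry over. Pictures are saved under pics/ and viewed, at most 15 in all, crops included, and the job is handed in when it is done.

Besides the shell and the picture viewer there is one more tool, called after "Call:" as name([rows], argument=value, ...), one row to a line, values as JSON. jog_arm: Moves the arm, as the interface text tells. Its arguments: {"type":"object","properties":{"motion":{"type":"array"},"force":{"type":"number"}},"required":["motion"]}

```bash
mkdir -p pics; ls
cat > h.py <<'E'
import numpy as np, cv2
from workcell import bot
def save(n,img): cv2.imwrite(f'pics/{n}.png',img[:,:,::-1])
def cam(name):
    st=bot.read_state(); img,d=bot.read_camera(name); c=bot.get_calibration(name)
    f=200/np.tan(np.radians(c['vfov'])/2)
    if name=='wrist':
        T=np.eye(4);T[:3,:3]=cv2.Rodrigues(np.array(st['tcp_rot'],float))[0];T[:3,3]=st['tool_pos'];T=T@np.array(c['tool_from_camera'])
    else:
        R=cv2.Rodrigues(np.array(c['rvec'],float))[0];T=np.eye(4);T[:3,:3]=R.T;T[:3,3]=-R.T@np.array(c['tvec']).ravel()
    return img,d,(f,c['cx'],c['cy'],T)
def ray(C,u,v,z):
    f,cx,cy,T=C; u=np.asarray(u,float);v=np.asarray(v,float)
    r=np.stack([(u-cx)/f,(v-cy)/f,np.ones_like(u)],-1)@T[:3,:3].T
    return T[:3,3]+r*((z-T[2,3])/r[...,2])[...,None]
def cloud(C,d):
    f,cx,cy,T=C; v,u=np.mgrid[:d.shape[0],:d.shape[1]]
    return np.stack([(u-cx)/f*d,(v-cy)/f*d,d],-1)@T[:3,:3].T+T[:3,3]
E
python3 - <<'E'
from h import *
print(bot.read_state())
for n in ('scene','side','wrist'):
    i,d,C=cam(n); save(n,i); np.savez(f'{n}.npz',i=i,d=d,f=C[0],cx=C[1],cy=C[2],T=C[3]); print(n,C[0],C[3].round(3).tolist(),(d>0).mean(), bot.get_calibration(n))
E
```

```text
pics
{'time': 0.0, 'q': array([-1.14089362e+00,  2.64771006e-01,  1.60538772e+00, -1.56632937e-05,
        1.27372271e+00, -3.68773350e-02]), 'joint_vel': array([-0.00011756, -0.001735  ,  0.00017529, -0.00037815,  0.0008163 ,
        0.00153386]), 'joint_torque': array([ 8.73797362e-04, -5.15105367e+01, -3.67317009e+01,  8.52141943e-05,
        1.29033043e-02,  1.11025250e-05]), 'tool_pos': array([ 0.3034549 , -0.6021071 ,  0.22994261]), 'tcp_rot': array([-3.05423486e+00, -7.26066521e-01,  7.24516404e-04]), 'wrist_force': array([ 0.09481487,  0.57303813, -0.08479476]), 'torque': array([-0.03100449,  0.00518078, -0.00839512]), 'grip_force': 0.0, 'width': 0.9979003226737855}
scene 398.0201977577985 [[-0.647, -0.321, 0.691, -0.27], [-0.762, 0.252, -0.596, 0.643], [0.018, -0.913, -0.408, 0.517], [0.0, 0.0, 0.0, 1.0]] 0.99575 {'vfov': 53.35787256081167, 'cx': 315.2395883066907, 'cy': 199.9966616380719, 'rvec': array([ 0.98548891, -2.09840948,  1.37293988]), 'tvec': array([0.30623462, 0.22308865, 0.78156696])}
side 417.5544903087944 [[-0.95, -0.126, 0.287, 0.169], [-0.314, 0.382, -0.869, 
[... 163 characters left out ...]
 array([ 0.39565658, -2.46276731,  1.60730364]), 'tvec': array([0.45908677, 0.1072593 , 0.9759344 ])}
wrist 280.23427740034975 [[0.449, -0.849, -0.278, 0.374], [-0.894, -0.427, -0.137, -0.566], [-0.002, 0.31, -0.951, 0.372], [0.0, 0.0, 0.0, 1.0]] 0.996171875 {'vfov': 71.03003236492432, 'cx': 321.24035672405734, 'cy': 203.41359382755923, 'tool_from_camera': array([[-1.22402042e-03, -9.50803677e-01, -3.09791655e-01,
         7.95967598e-02],
       [ 9.99999249e-01, -1.14433059e-03, -4.38958778e-04,
        -9.06636233e-04],
       [ 6.28595542e-05, -3.09791959e-01,  9.50804364e-01,
        -1.41970427e-01],
       [ 0.00000000e+00,  0.00000000e+00,  0.00000000e+00,
         1.00000000e+00]])}
```

View pics/scene.png

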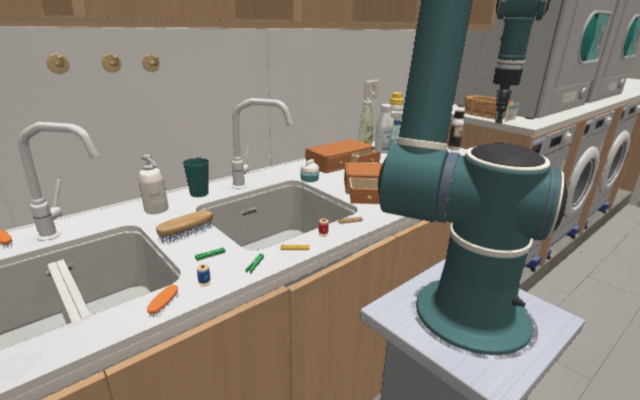

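View pics/side.png

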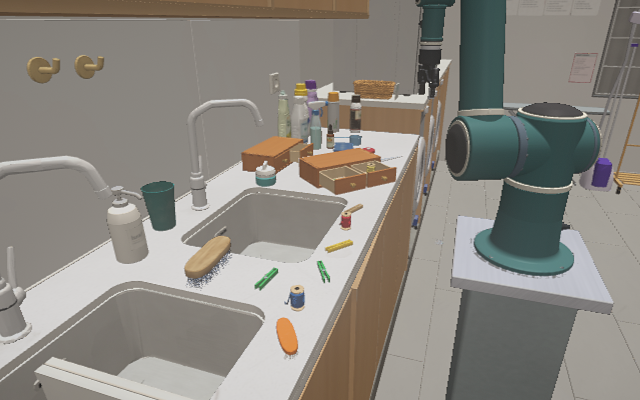

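The side view shows the front box with open drawers at about (345,180) and (376,174), the yellow reel in the farther one at (371,167). The red reel is at (346,220), blue at (297,296), green pegs at (266,278) and (323,271), the yellow peg at (339,246) and the wooden one at (350,210).

```bash
cat > m.py <<'E'
from h import *
def load(n):
    z=np.load(f'{n}.npz'); return z['i'],z['d'],(float(z['f']),float(z['cx']),float(z['cy']),z['T'])
def comps(img,lo,hi,mn=25):
    h=cv2.cvtColor(img,cv2.COLOR_RGB2HSV); m=cv2.inRange(h,lo,hi)
    n,l,s,c=cv2.connectedComponentsWithStats(m,connectivity=8)
    return [(l==k) for k in range(1,n) if s[k,4]>=mn]
RNG=dict(green=((45,120,60),(75,255,255)),blue=((105,100,40),(125,255,255)),red=((172,150,80),(180,255,255)),yellow=((21,150,120),(32,255,255)),wood=((8,60,110),(20,160,255)))
def report(n,img,d,C,zt,names=RNG,mn=25):
    P=cloud(C,d)
    for k in names:
        for m in comps(img,*RNG[k],mn):
            v,u=np.nonzero(m); p=P[m]; q=ray(C,u,v,zt.get(k,0.01))
            (cx,cy),(w,h),a=cv2.minAreaRect((q[:,:2]*1000).astype(np.float32))
            if abs(np.median(p[:,0])-.55)>.35 or abs(np.median(p[:,1]))>.7: continue
            e=np.linalg.eigh(np.cov(q[:,:2].T))[1][:,1]
            print(n,k,len(u),'px',int(u.mean()),int(v.mean()),'cl',p.mean(0).round(3),'rect c',round(cx),round(cy),'sz',round(w),round(h),'axis deg',round(np.degrees(np.arctan2(e[1],e[0])),1))
E
python3 - <<'E'
from m import *
for n in ('side','scene'):
    i,d,C=load(n); report(n,i,d,C,dict(green=.011,yellow=.011,wood=.011,blue=.021,red=.021))
# box front top edges / drawers in side view via cloud
i,d,C=load('side'); P=cloud(C,d); big=cv2.resize(i[140:240,290:430],None,fx=5,fy=5,interpolation=cv2.INTER_CUBIC); save('crop1',big)
E
```

```text
side green 35 px 268 275 cl [0.508 0.295 0.011] rect c 510 299 sz 65 9 axis deg 87.4
side yellow 35 px 334 245 cl [0.416 0.133 0.01 ] rect c 418 137 sz 43 12 axis deg 49.0
side wood 3952 px 215 8 cl [ 0.672 -0.055  0.52 ] rect c -20282 46381 sz 19602 75254 axis deg 111.5
side wood 4773 px 320 164 cl [ 0.614 -0.327  0.049] rect c 690 -474 sz 473 718 axis deg 152.1
side wood 10539 px 366 306 cl [ 0.359 -0.1   -0.276] rect c 290 -118 sz 95 1362 axis deg 91.2
side wood 110 px 351 210 cl [ 0.422 -0.043  0.024] rect c 430 -75 sz 94 28 axis deg 73.4
side wood 1020 px 206 256 cl [0.635 0.316 0.045] rect c 671 262 sz 63 181 axis deg 98.8
side wood 81 px 296 289 cl [0.418 0.362 0.041] rect c 435 321 sz 23 27 axis deg 119.1
side wood 28 px 297 308 cl [0.415 0.369 0.003] rect c 411 377 sz 20 11 axis deg -154.8
scene green 94 px 209 253 cl [0.497 0.306 0.016] rect c 505 301 sz 67 16 axis deg 83.2
scene green 73 px 254 262 cl [0.395 0.246 0.019] rect c 406 238 sz 13 65 axis deg 121.8
scene blue 107 px 203 276 cl [0.403 0.367 0.03 ] rect c 415 362 sz 21 42 axis deg 156.8
scene red 58 px 322 228 cl 
[... 272 characters left out ...]
81 px 353 166 cl [ 0.664 -0.337  0.054] rect c 747 -449 sz 311 725 axis deg 142.8
scene wood 660 px 183 221 cl [0.628 0.307 0.048] rect c 699 277 sz 74 167 axis deg 97.6
scene wood 98 px 349 219 cl [ 0.427 -0.087  0.01 ] rect c 424 -86 sz 69 26 axis deg 65.9
scene wood 45 px 323 220 cl [0.419 0.018 0.043] rect c 466 -24 sz 25 31 axis deg 151.5
scene wood 30080 px 280 336 cl [ 0.356  0.157 -0.211] rect c 141 192 sz 968 309 axis deg 88.7
scene wood 40 px 6 236 cl [0.844 0.661 0.033] rect c 901 663 sz 22 102 axis deg 179.4
scene wood 54 px 202 267 cl [0.415 0.361 0.043] rect c 463 341 sz 22 24 axis deg 155.3
scene wood 115 px 162 297 cl [0.394 0.456 0.024] rect c 410 451 sz 34 92 axis deg 133.2
```

View pics/crop1.png

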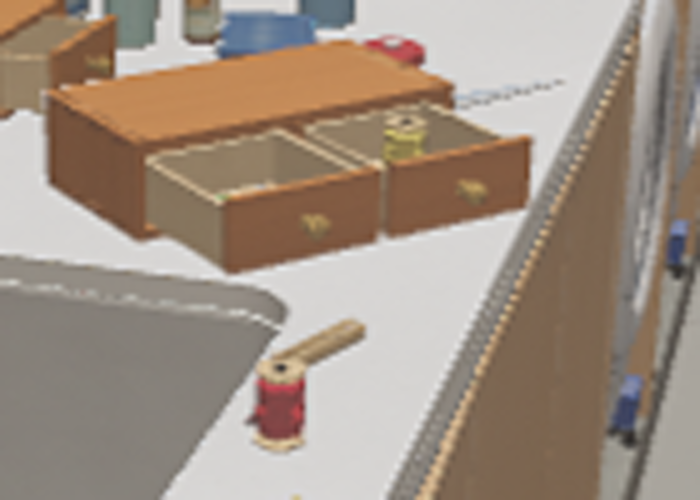

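View pics/wrist.png

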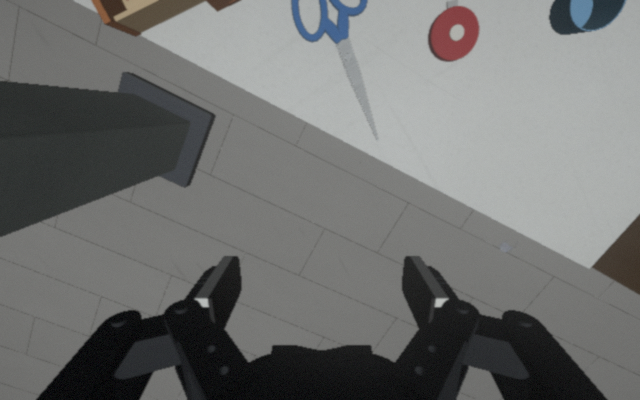

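The crop shows the yellow reel in the right-hand drawer (so reels go there) and something green at the left drawer's front rim. The wooden peg lies just behind the red reel. The wrist view shows the worktop edge and box corner at upper left (130,15).

Run:
```python
from m import *
i,d,C=load('side')
for nm,x,y,z in [('FL',138,143,.068),('FR',455,93,.068),('BL',48,90,.068),('Ltl',222,198,.059),('Ltr',380,167,.059),('Rtl',386,163,.059),('Rtr',530,136,.059),('knobL',316,223,.034),('knobR',472,190,.034),('yr',405,122,.057),('redtop',281,367,.042),('wood1',360,330,.011),('wood2',280,357,.011)]:
    print(nm,ray(C,290+x/5-.5,140+y/5-.5,z).round(3))
```

```text
FL [ 0.583 -0.224  0.068]
FR [ 0.415 -0.389  0.068]
BL [ 0.677 -0.31   0.068]
Ltl [ 0.511 -0.169  0.059]
Ltr [ 0.434 -0.252  0.059]
Rtl [ 0.432 -0.261  0.059]
Rtr [ 0.355 -0.341  0.059]
knobL [ 0.463 -0.209  0.034]
knobR [ 0.383 -0.297  0.034]
yr [ 0.44  -0.351  0.057]
redtop [0.422 0.016 0.042]
wood1 [ 0.41  -0.111  0.011]
wood2 [ 0.444 -0.061  0.011]
```

Call:
jog_arm([
  [1, 30.6, -24.7, 0, 0],
  [1, 30.6, -24.7, 0, 0],
  [1, 30.6, -24.7, 0, 0],
  [1, 30.6, -24.7, 0, 0],
  [1, 30.6, -24.7, 0, 0],
  [1, 30.6, -24.7, 0, 0],
  [1, 30.6, -24.7, 0, 0],
  [1, 30.6, -24.7, 0, 0],
  [1, 30.6, -24.7, 0, 0],
  [1, 0, 0, 0, -7],
])

```text
time: 0.98
tool_pos: [0.4516, -0.2742, 0.231]
tcp_rot: [-3.002, -0.916, -0.003]
wrist_force: [-0.3, 0.5, 0.2]
width: 0.999
grip_force: 0.0
```

Call:
jog_arm([
  [0.2, 0, 0, 0, -7],
  [0.2, 0, 0, 0, -4.2],
  [0.2, 0, 0, 0, 0],
  [0.2, 0, 0, 0, 0],
])

```text
time: 1.32
tool_pos: [0.4495, -0.2801, 0.231]
tcp_rot: [-2.904, -1.198, 0.0]
wrist_force: [-0.3, 0.2, 0.7]
width: 0.599
grip_force: 0.0
```

Run:
```python
from m import *
s=bot.read_state(); print(s['tool_pos'],s['tcp_rot'],s['width'],s['wrist_force'])
i,d,C=cam('wrist'); save('w1',i); np.savez('w1.npz',i=i,d=d,f=C[0],cx=C[1],cy=C[2],T=C[3])
report('w',i,d,C,dict(green=.025,yellow=.057),['green','yellow'],60)
```

```text
[ 0.44954418 -0.28010348  0.23103082] [-2.90387256e+00 -1.19781156e+00  4.08083352e-04] 0.5994199757609423 [-0.29067884  0.19584502  0.69920068]
```

View pics/w1.png

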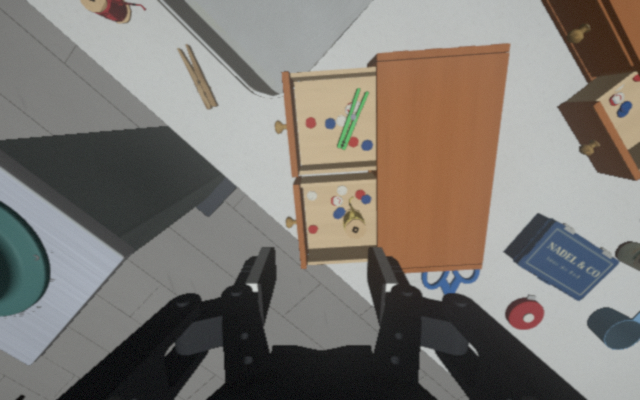

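The wrist view shows the left drawer (296..375, 70..172) with its green peg at (353,120), and the right drawer with the yellow reel at (353,222). The red reel is at (108,8) and the wooden peg at (198,77).

Run:
```python
from m import *
i,d,C=load('w1'); P=cloud(C,d)
top=(abs(P[...,2]-.068)<.004); top[:, :370]=0; top[280:]=0; top[:,512:]=0
n,l,s,c=cv2.connectedComponentsWithStats(top.astype(np.uint8)); k=1+s[1:,4].argmax(); q=ray(C,*np.nonzero(l==k)[::-1],.068)
r=cv2.minAreaRect((q[:,:2]*1000).astype(np.float32)); print('top',r); bx=cv2.boxPoints(r); print(bx.round())
# axes: box y = long side
a=r[2]; w,h=r[1]; ang=np.radians(a+(90 if h>w else 0)); yb=np.array([np.cos(ang),np.sin(ang)]); yb*=np.sign(yb[1]); xb=np.array([yb[1],-yb[0]])
print('box yaw deg',np.degrees(np.arctan2(xb[1],xb[0])))
ctr=np.array(r[0])/1000; D=min(w,h)/1000; O=ctr-xb*D/2+xb*.057; print('origin',O,'depth',D)
L=lambda p: np.stack([(p[...,:2]-O)@xb,(p[...,:2]-O)@yb,p[...,2]],-1)*1000
for z in ('Lpan',70,178),('Rpan',178,272):
    m=np.zeros(d.shape,bool); m[z[1]:z[2],280:315]=1; m&=(abs(P[...,2]-.059)<.006)
    q=L(P[m]); print(z[0],m.sum(),'x pct',np.percentile(q[:,0],[2,10,50,90,98]).round(1),'y',np.percentile(q[:,1],[1,99]).round(1),'z',np.median(q[:,2]).round(1))
# manual points
for nm,u,v,z in [('Lout-l',287,72,.059),('Lout-r',297,174,.059),('Rout-l',297,180,.059),('Rout-r',306,268,.059),('Lknob',276,127,.034),('Rknob',288,222,.034),('yr top',354,229,.057)]:
    print(nm,L(ray(C,u,v,z)).round(1))
for m in comps(i,(45,100,60),(80,255,255),40):
    v,u=np.nonzero(m); q=L(ray(C,u,v,.025)); print('peg in drawer',cv2.minAreaRect(q[:,:2].astype(np.float32)), np.median(P[m],0))
m=np.zeros(d.shape,bool); m[195:245,335:372]=1; m&=(abs(P[...,2]-.057)<.007); q=L(P[m]); print('yr',m.sum(),cv2.minAreaRect(q[:,:2].astype(np.float32)),q.mean(0))
np.savez('box.npz',O=O,xb=xb,yb=yb)
```

```text
top ((548.5469360351562, -358.05621337890625), (248.61087036132812, 129.68350219726562), 48.50606918334961)
[[ 418. -408.]
 [ 515. -494.]
 [ 679. -308.]
 [ 582. -222.]]
box yaw deg -41.4939308166504
origin [ 0.54267326 -0.35286073] depth 0.12968350219726563
Lpan 773 x pct [-152.3 -151.6 -148.5 -145.3 -145. ] y [  5.8 114.1] z 57.7
Rpan 553 x pct [-152.2 -151.6 -148.4 -145.3 -144.9] y [-114.5   -5.2] z 57.6
Lout-l [-146.1  113.7   59. ]
Lout-r [-145.7    7.4   59. ]
Rout-l [-146.3    0.5   59. ]
Rout-r [-145.5 -114.6   59. ]
Lknob [-167.6   59.5   34. ]
Rknob [-165.8  -60.2   34. ]
yr top [-82.7 -65.6  57. ]
peg in drawer ((-81.6834716796875, 62.96002960205078), (68.36408996582031, 4.060977935791016), 67.52298736572266) [ 0.51753403 -0.25366045  0.02630845]
peg in drawer ((-66.0652847290039, 78.51811218261719), (26.50067901611328, 2.1501450538635254), 63.08746337890625) [ 0.54538383 -0.24986422  0.0259993 ]
peg in drawer ((-82.9813461303711, 43.81228256225586), (32.62799835205078, 2.9568469524383545), 65.4886474609375) [ 0.5100375  -0.26453369  0.02637633]
yr 351 ((-81.10743713378906, -66.15713500976562), (25.689146041870117, 25.62772560119629), 23.716468811035156) [-81.0421196  -65.18082452  56.12718881]
```

Call:
jog_arm([
  [0.2, 0, 0, 0, -3.7],
  [0.2, 29.2, -27.3, 0, 0],
  [0.2, 29.2, -27.3, 0, 0],
  [0.2, 29.2, -27.3, 0, 0],
  [0.2, 29.2, -27.3, 0, 0],
  [0.2, 29.2, -27.3, 0, 0],
  [0.2, 29.2, -27.3, 0, 0],
  [0.2, 29.2, -27.3, 0, 0],
  [0.2, 29.2, -27.3, 0, 0],
  [0.2, 29.2, -27.3, 0, 0],
])

```text
time: 2.2
tool_pos: [0.4385, 0.0808, 0.2315]
tcp_rot: [2.864, 1.29, 0.001]
wrist_force: [1.8, -0.3, 0.2]
width: 0.603
grip_force: 0.0
```

Call:
jog_arm([
  [0.2, 0, 0, 0, 0],
  [0.2, 0, 0, 0, 0],
  [0.2, 0, 0, 0, 0],
])

```text
time: 2.45
tool_pos: [0.4388, 0.079, 0.2312]
tcp_rot: [2.862, 1.294, -0.001]
wrist_force: [-0.1, 0.3, -0.7]
width: 0.605
grip_force: 0.0
```

Run:
```python
from m import *
s=bot.read_state(); print(s['tool_pos'],s['tcp_rot'],s['q'].round(2))
i,d,C=cam('wrist'); save('w2',i); np.savez('w2.npz',i=i,d=d,f=C[0],cx=C[1],cy=C[2],T=C[3])
P=cloud(C,d)
RNG['green']=((45,80,50),(80,255,255));RNG['blue']=((100,90,40),(130,255,255))
report('w',i,d,C,dict(green=.011,yellow=.011,blue=.021,red=.021),['green','yellow','blue','red'],30)
# reel tops
m=(abs(P[...,2]-.042)<.004); n,l,st,c=cv2.connectedComponentsWithStats(m.astype(np.uint8))
for k in range(1,n):
    if 100<st[k,4]<3000: 
        v,u=np.nonzero(l==k); q=ray(C,u,v,.042)[:,:2]*1000; print('top',c[k].round(),st[k,4],cv2.minEnclosingCircle(q.astype(np.float32)),q.mean(0).round(1))
```

```text
[0.43880497 0.07898665 0.23118087] [ 2.86229560e+00  1.29362906e+00 -7.53355889e-04] [ 0.12 -0.18  2.07 -0.    1.26  0.84]
w green 121 px 251 7 cl [0.506 0.273 0.011] rect c 507 274 sz 20 10 axis deg 94.4
w green 367 px 218 94 cl [0.411 0.236 0.012] rect c 410 238 sz 13 71 axis deg 121.3
w green 379 px 511 306 cl [ 0.521 -0.249  0.029] rect c 523 -269 sz 73 20 axis deg -157.0
w blue 81 px 138 3 cl [0.42  0.342 0.036] rect c 416 354 sz 8 20 axis deg 124.8
w blue 34 px 492 303 cl [ 0.503 -0.228  0.027] rect c 503 -235 sz 9 9 axis deg 128.2
w blue 33 px 518 319 cl [ 0.517 -0.29   0.018] rect c 517 -287 sz 9 9 axis deg 135.7
top [343. 225.] 312 ((421.42449951171875, 19.051860809326172), 13.539604187011719) [421.5  18.9]
top [548. 280.] 617 ((580.0674438476562, -243.90695190429688), 112.76578521728516) [ 579.  -228.7]
top [542. 324.] 248 ((543.39501953125, -282.5575866699219), 49.91337966918945) [ 537.6 -290.7]
```

View pics/w2.png

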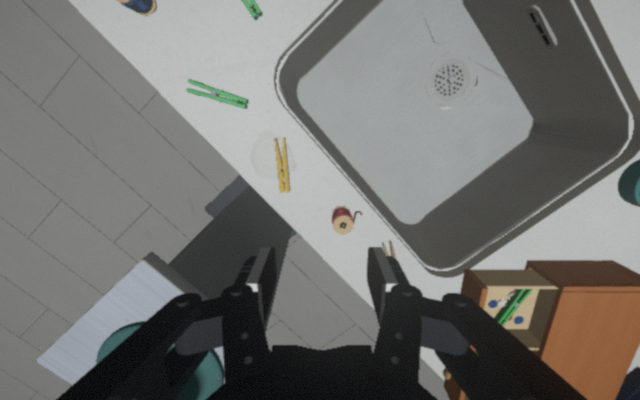

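The view shows the red reel top at (343,225) with its tail to the upper right, the green peg 2 at (218,94), the yellow peg at (283,165), and the blue reel and green peg 1 at the top edge.

Call:
jog_arm([
  [0.2, -28, 13.4, 0, 0],
  [0.2, -28.5, 13.3, 0, 0],
  [0.2, 0, 0, 38, 0],
  [0.2, 0, 0, 38, 0],
  [0.2, 0, 0, 38, 0],
  [0.2, 0, 0, 38, 0],
  [0.2, 0, 0, 38, 0],
  [0.2, 0, 0, 28, 0],
  [0.2, 0, 0, 0, 0],
  [0.2, 0, 0, 0, 0],
])

```text
time: 3.33
tool_pos: [0.4197, 0.0177, 0.0121]
tcp_rot: [-2.863, -1.288, 0.007]
wrist_force: [-0.5, -0.1, -0.3]
width: 0.602
grip_force: 0.0
```

Call:
jog_arm([
  [-0.6, 0, 0, 0, 0],
  [-0.6, 0, 0, 0, 0],
  [-0.6, 0, 0, 0, 0],
  [-0.6, 0, 0, 0, 0],
  [-0.6, 0, 0, 0, 0],
  [-0.6, 0, 0, 0, 0],
], force=25)

```text
time: 3.83
tool_pos: [0.4241, 0.0192, 0.0156]
tcp_rot: [2.86, 1.294, 0.007]
wrist_force: [0.3, -1.1, 6.5]
width: 0.283
grip_force: 24.5
```

Call:
jog_arm([
  [-0.6, 0, 0, -20, 0],
  [-0.6, 0, 0, -35, 0],
  [-0.6, 0, 0, -35, 0],
  [-0.6, 0, 0, -30, 0],
  [-0.6, -32.4, 24.9, 0, 0],
  [-0.6, -32.4, 24.9, 0, 0],
  [-0.6, -32.4, 24.9, 0, 0],
  [-0.6, -32.4, 24.9, 0, 0],
  [-0.6, -32.4, 24.9, 0, 0],
  [-0.6, -32.4, 24.9, 0, 0],
])

```text
time: 4.67
tool_pos: [0.4052, -0.2273, 0.1345]
tcp_rot: [2.861, 1.294, 0.002]
wrist_force: [0.6, 1.0, 0.1]
width: 0.282
grip_force: 24.6
```

Call:
jog_arm([
  [-0.6, -32.4, 24.9, 0, 0],
  [-0.6, -32.4, 24.9, 0, 0],
  [-0.6, -32.4, 24.9, 0, 0],
  [-0.6, 0, 0, 0, 0],
  [-0.6, 0, 0, 0, 0],
  [-0.6, 0, 0, 0, 0],
])

```text
time: 5.17
tool_pos: [0.3969, -0.3473, 0.1334]
tcp_rot: [-2.863, -1.293, -0.0]
wrist_force: [-0.1, 0.9, -1.6]
width: 0.282
grip_force: 24.6
```

Run:
```python
from m import *
s=bot.read_state(); print(s['tool_pos'],s['tcp_rot'],s['width'],s['grip_force'])
i,d,C=cam('wrist'); save('w3',i)
```

```text
[ 0.39691268 -0.34725514  0.13344582] [-2.86265531e+00 -1.29252040e+00 -3.57574986e-04] 0.2823958284263959 24.638577941805124
```

View pics/w3.png

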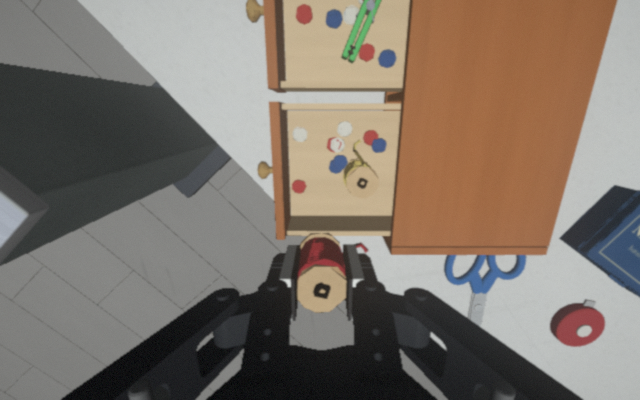

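The reel is held upright between the pads at (322,270), just right-below the drawer, with the yellow reel at (361,180).

Call:
jog_arm([
  [-0.6, 0, 0, 30, 0],
  [-0.6, 0, 0, 30, 0],
  [-0.6, 0, 0, 20, 0],
  [-0.6, 0, 0, 10, 0],
  [-0.6, 0, 0, 6, 0],
  [-0.6, 0, 0, 4, 0],
  [-0.6, 0, 0, 0, 0],
  [-0.6, 0, 0, 0, 0],
])

```text
time: 5.88
tool_pos: [0.3981, -0.3481, 0.0344]
tcp_rot: [2.861, 1.294, 0.001]
wrist_force: [0.5, -0.3, 0.0]
width: 0.279
grip_force: 24.6
```

Run:
```python
from m import *
s=bot.read_state(); print(s['tool_pos'],s['wrist_force'],s['width'],s['grip_force'])
```

```text
[ 0.39805068 -0.34812611  0.0344374 ] [ 0.45358036 -0.33447006  0.02415834] 0.27906068156058594 24.64560344349593
```

Call:
jog_arm([
  [-0.6, 0, 0, 2, 0],
  [-0.6, 0, 0, 1.5, 0],
  [-0.6, 0, 0, 0, 0],
  [-0.2, 0, 0, 0, 0],
  [-0.2, 0, 0, 0, 0],
  [-0.2, 0, 0, 0, 0],
  [-0.2, 0, 0, -10, 0],
  [-0.2, 0, 0, -20, 0],
  [-0.2, 0, 0, -35, 0],
  [-0.2, 0, 0, -38, 0],
])

```text
time: 6.72
tool_pos: [0.3955, -0.3462, 0.1323]
tcp_rot: [-2.858, -1.292, 0.003]
wrist_force: [0.5, -1.4, 1.0]
width: 0.398
grip_force: 0.0
```

Call:
jog_arm([
  [-0.2, 0, 0, -38, 0],
  [0.2, 0, 0, -28, 0],
  [0.2, 0, 0, 0, 0],
])

```text
time: 6.97
tool_pos: [0.4005, -0.351, 0.2075]
tcp_rot: [2.851, 1.289, 0.008]
wrist_force: [-0.4, -0.1, 0.7]
width: 0.6
grip_force: 0.0
```

Run:
```python
from m import *
s=bot.read_state(); print(s['tool_pos'],s['wrist_force'],s['width'],s['grip_force'])
i,d,C=cam('wrist'); save('w4',i); P=cloud(C,d); b=np.load('box.npz')
m=(abs(P[...,2]-.057)<.003); m[330:]=0; n,l,st,c=cv2.connectedComponentsWithStats(m.astype(np.uint8))
for k in range(1,n):
    if st[k,4]>100:
        v,u=np.nonzero(l==k); q=ray(C,u,v,.057)[:,:2]; q=np.stack([(q-b['O'])@b['xb'],(q-b['O'])@b['yb']],-1)*1000; print(c[k].round(),st[k,4],cv2.minEnclosingCircle(q.astype(np.float32)),q.mean(0))
```

```text
[ 0.40051739 -0.35096653  0.2074897 ] [-0.36915602 -0.08068272  0.67877086] 0.5997020689240878 0.0
[276.  46.] 803 ((-148.4315643310547, 43.04640579223633), 38.548484802246094) [-148.58242908   44.49210605]
[633.  42.] 424 ((186.45668029785156, 43.742950439453125), 21.998126983642578) [185.60796805  49.46006263]
[279. 156.] 821 ((-150.7465362548828, -60.557979583740234), 55.2685661315918) [-150.48404409  -57.1589507 ]
[344. 165.] 474 ((-83.06583404541016, -65.80765533447266), 13.283809661865234) [-82.89627717 -65.70344891]
[314. 191.] 443 ((-114.91976165771484, -94.80279541015625), 13.442230224609375) [-114.95895259  -94.6432821 ]
```

View pics/w4.png

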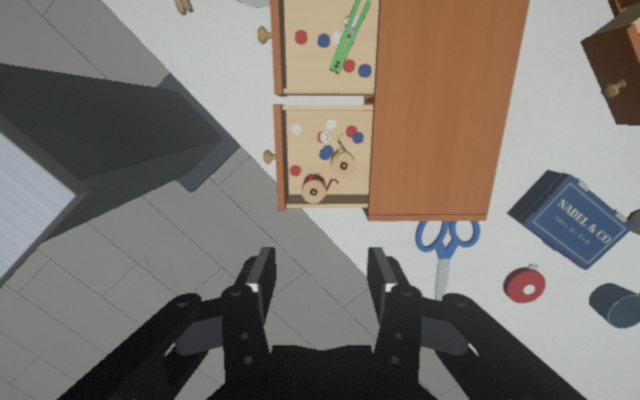

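Both reels stand upright in the right drawer: red at (314,188), yellow at (343,160). Next I move towards the blue reel and look again.

Call:
jog_arm([
  [0.2, 30.3, -25.1, 0, 0],
  [0.2, 30.3, -25.1, 0, 0],
  [0.2, 30.3, -25.1, 0, 0],
  [0.2, 30.3, -25.1, 0, 0],
  [0.2, 30.3, -25.1, 0, 0],
  [0.2, 30.3, -25.1, 0, 0],
  [0.2, 30.3, -25.1, 0, 0],
  [0.2, 30.3, -25.1, 0, 0],
  [0.2, 30.3, -25.1, 0, 0],
  [0.2, 30.3, -25.1, 0, 0],
])

```text
time: 7.85
tool_pos: [0.4074, 0.0473, 0.1977]
tcp_rot: [-2.862, -1.293, 0.003]
wrist_force: [1.1, -0.5, -0.1]
width: 0.601
grip_force: 0.0
```

Call:
jog_arm([
  [0.2, 30.3, -25.1, 0, 0],
  [0.2, 30.3, -25.1, 0, 0],
  [0.2, 30.3, -25.1, 0, 0],
  [0.2, 30.3, -25.1, 0, 0],
  [0.2, 30.3, -25.1, 0, 0],
  [0.2, 30.3, -25.1, 0, 0],
  [0.2, 0, 0, 0, 0],
  [0.2, 0, 0, 0, 0],
  [0.2, 0, 0, 0, 0],
])

```text
time: 8.6
tool_pos: [0.4149, 0.2808, 0.1974]
tcp_rot: [2.861, 1.295, -0.005]
wrist_force: [-0.5, 0.1, 0.4]
width: 0.596
grip_force: 0.0
```

Run:
```python
from m import *
s=bot.read_state(); print(s['tool_pos'],s['tcp_rot'],s['q'].round(2))
i,d,C=cam('wrist'); save('w5',i); np.savez('w5.npz',i=i,d=d,f=C[0],cx=C[1],cy=C[2],T=C[3])
P=cloud(C,d)
RNG['green']=((45,80,50),(80,255,255));RNG['yellow']=((15,120,120),(32,255,255))
report('w',i,d,C,dict(green=.011,yellow=.011,blue=.021,red=.021),['green','yellow'],60)
m=(abs(P[...,2]-.042)<.003); n,l,st,c=cv2.connectedComponentsWithStats(m.astype(np.uint8))
for k in range(1,n):
    if 100<st[k,4]<3000: 
        v,u=np.nonzero(l==k); q=ray(C,u,v,.042)[:,:2]*1000; print('top',c[k].round(),st[k,4],cv2.minEnclosingCircle(q.astype(np.float32)),q.mean(0).round(1))
```

```text
[0.41492265 0.28081267 0.19744958] [ 2.86118935  1.29516311 -0.00488646] [ 0.55 -0.04  2.   -0.    1.18  1.27]
w green 468 px 375 115 cl [0.509 0.299 0.012] rect c 509 301 sz 70 14 axis deg 82.7
w green 388 px 342 209 cl [0.411 0.239 0.015] rect c 409 239 sz 14 69 axis deg 121.2
w green 109 px 609 393 cl [ 0.526 -0.246  0.028] rect c 530 -280 sz 31 15 axis deg -164.2
top [485.  45.] 709 ((631.2900390625, 282.3258361816406), 59.00008773803711) [622.  283.5]
top [274. 129.] 513 ((419.19775390625, 360.3229064941406), 13.273187637329102) [419.2 360.3]
top [603. 380.] 294 ((530.69287109375, -195.57891845703125), 44.74851608276367) [ 527.8 -190.3]
```

View pics/w5.png

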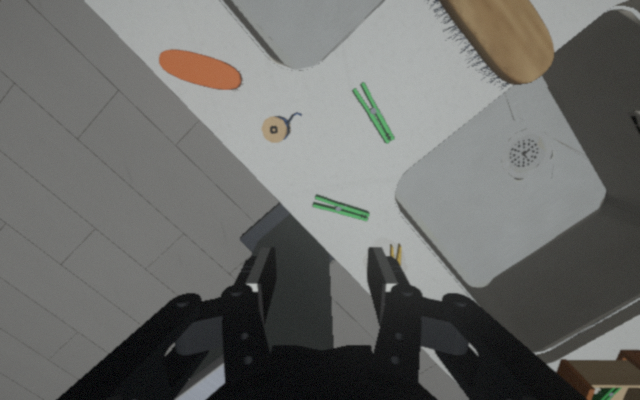

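The blue reel top is at (274,129) with its tail to the upper right. Green peg 1 is at (375,115) and green peg 2 at (342,209).

Call:
jog_arm([
  [0.2, 31.2, -24.8, 0, 0],
  [0.2, 31.2, -24.7, 0, 0],
  [0.2, 0, 0, 38, 0],
  [0.2, 0, 0, 38, 0],
  [0.2, 0, 0, 38, 0],
  [0.2, 0, 0, 38, 0],
  [0.2, 0, 0, 22, 0],
  [0.2, 0, 0, 10, 0],
  [0.2, 0, 0, 0, 0],
  [0.2, 0, 0, 0, 0],
])

```text
time: 9.48
tool_pos: [0.4207, 0.3603, 0.0153]
tcp_rot: [2.864, 1.292, 0.0]
wrist_force: [0.5, 1.1, 0.4]
width: 0.603
grip_force: 0.0
```

Call:
jog_arm([
  [-0.6, 0, 0, 0, 0],
  [-0.6, 0, 0, 0, 0],
  [-0.6, 0, 0, 0, 0],
  [-0.6, 0, 0, 0, 0],
  [-0.6, 0, 0, 0, 0],
  [-0.6, 0, 0, 0, 0],
], force=25)

```text
time: 9.98
tool_pos: [0.4218, 0.3626, 0.0172]
tcp_rot: [-2.862, -1.294, -0.007]
wrist_force: [-0.1, -0.2, 6.8]
width: 0.279
grip_force: 24.3
```

Call:
jog_arm([
  [-0.6, 0, 0, -20, 0],
  [-0.6, 0, 0, -35, 0],
  [-0.6, 0, 0, -35, 0],
  [-0.6, 0, 0, -30, 0],
  [-0.6, 0, 0, 0, 0],
])

```text
time: 10.4
tool_pos: [0.4243, 0.3646, 0.1432]
tcp_rot: [-2.859, -1.293, -0.021]
wrist_force: [1.6, 1.6, -0.0]
width: 0.279
grip_force: 24.6
```

Call:
jog_arm([
  [-0.6, -28.5, 27.1, 0, 0],
  [-0.6, -28.5, 27.1, 0, 0],
  [-0.6, -28.5, 27.1, 0, 0],
  [-0.6, -28.5, 27.1, 0, 0],
  [-0.6, -28.5, 27.1, 0, 0],
  [-0.6, -28.5, 27.1, 0, 0],
  [-0.6, -28.5, 27.1, 0, 0],
  [-0.6, -28.5, 27.1, 0, 0],
  [-0.6, -28.5, 27.1, 0, 0],
  [-0.6, -28.5, 27.1, 0, 0],
])

```text
time: 11.23
tool_pos: [0.4349, -0.0336, 0.1351]
tcp_rot: [2.862, 1.294, 0.002]
wrist_force: [1.1, 0.0, 0.4]
width: 0.272
grip_force: 24.6
```

Call:
jog_arm([
  [-0.6, -28.5, 27.1, 0, 0],
  [-0.6, -28.5, 27.1, 0, 0],
  [-0.6, -28.5, 27.1, 0, 0],
  [-0.6, -28.5, 27.1, 0, 0],
  [-0.6, -28.5, 27.1, 0, 0],
  [-0.6, -28.5, 27.1, 0, 0],
  [-0.6, -28.5, 27.1, 0, 0],
  [-0.6, 0, 0, 0, 0],
  [-0.6, 0, 0, 0, 0],
  [-0.6, 0, 0, 0, 0],
])

```text
time: 12.07
tool_pos: [0.4453, -0.3065, 0.1344]
tcp_rot: [-2.862, -1.292, 0.0]
wrist_force: [0.4, 1.1, -1.2]
width: 0.277
grip_force: 24.7
```

Run:
```python
from m import *
b=np.load('box.npz')
for k in range(3):
    s=bot.read_state(); i,d,C=cam('wrist'); r=s['tool_pos'][:2]-b['O']; print(s['tool_pos'],s['tcp_rot'],s['width'],'box',r@b['xb'],r@b['yb'])
```

```text
[ 0.44527516 -0.30652629  0.13441869] [-2.86214391e+00 -1.29222457e+00  3.92258854e-04] 0.27660513916638724 box -0.10365215661193619 -0.02982450660767607
[ 0.44533651 -0.3058423   0.13438883] [-2.86134093e+00 -1.29389228e+00  4.33805584e-04] 0.2764443111532909 box -0.10405937744657316 -0.029271532926354867
[ 0.44545494 -0.30550462  0.13444822] [-2.86099255e+00 -1.29512267e+00  4.08284993e-04] 0.2771227867122626 box -0.10419439870499865 -0.02894013656856902
```

Call:
jog_arm([
  [-0.6, -4, 0, 15, 0],
  [-0.6, 0, 0, 30, 0],
  [-0.6, 0, 0, 30, 0],
  [-0.6, 0, 0, 15, 0],
  [-0.6, 0, 0, 7, 0],
  [-0.6, 0, 0, 4, 0],
  [-0.6, 0, 0, 2.5, 0],
  [-0.6, 0, 0, 0, 0],
  [-0.6, 0, 0, 0, 0],
])

```text
time: 12.97
tool_pos: [0.4444, -0.3106, 0.0328]
tcp_rot: [2.86, 1.294, 0.002]
wrist_force: [0.2, 0.9, 0.1]
width: 0.276
grip_force: 24.7
```

Call:
jog_arm([
  [-0.2, 0, 0, 0, 0],
  [-0.2, 0, 0, 0, 0],
  [-0.2, 0, 0, 0, 0],
  [-0.2, 0, 0, -10, 0],
  [-0.2, 0, 0, -20, 0],
  [-0.2, 0, 0, -35, 0],
  [-0.2, 0, 0, -38, 0],
  [-0.2, 0, 0, -38, 0],
  [0.2, 0, 0, -28, 0],
  [0.2, 0, 0, 0, 0],
])

```text
time: 13.8
tool_pos: [0.4469, -0.313, 0.2094]
tcp_rot: [2.851, 1.289, 0.01]
wrist_force: [0.6, -0.2, 0.7]
width: 0.601
grip_force: 0.0
```

Run:
```python
from m import *
s=bot.read_state(); print(s['tool_pos'],s['wrist_force'],s['width'],s['grip_force'])
i,d,C=cam('wrist'); save('w6',i); P=cloud(C,d); b=np.load('box.npz')
m=(abs(P[...,2]-.057)<.003); m[330:]=0; n,l,st,c=cv2.connectedComponentsWithStats(m.astype(np.uint8))
for k in range(1,n):
    if st[k,4]>100:
        v,u=np.nonzero(l==k); q=ray(C,u,v,.057)[:,:2]; q=np.stack([(q-b['O'])@b['xb'],(q-b['O'])@b['yb']],-1)*1000; print(c[k].round(),st[k,4],cv2.minEnclosingCircle(q.astype(np.float32)),q.mean(0))
```

```text
[ 0.44691946 -0.3130014   0.20936711] [ 0.55538642 -0.18181003  0.74191356] 0.6005762900055892 0.0
[626.  30.] 512 ((186.98379516601562, 117.1188735961914), 33.996910095214844) [187.09104986 119.20509821]
[268.  93.] 999 ((-148.7141571044922, 59.87678909301758), 55.08259201049805) [-148.56470612   63.00141761]
[615. 137.] 1064 ((210.9075927734375, 19.065208435058594), 56.56306838989258) [209.47285143  21.25243735]
[276. 209.] 675 ((-147.2434539794922, -59.967071533203125), 55.58049774169922) [-147.38771146  -56.29529391]
[316. 192.] 427 ((-102.78778076171875, -36.29496765136719), 13.432568550109863) [-102.81969861  -36.53855661]
[336. 217.] 396 ((-79.85867309570312, -65.35932922363281), 13.274456024169922) [-79.80675232 -65.34741929]
[308. 240.] 363 ((-111.92611694335938, -94.22758483886719), 13.233004570007324) [-111.89041112  -94.25882758]
```

Call:
jog_arm([
  [0.2, 27.7, -27.8, 0, 0],
  [0.2, 27.7, -27.8, 0, 0],
  [0.2, 27.7, -27.8, 0, 0],
  [0.2, 27.7, -27.8, 0, 0],
  [0.2, 27.7, -27.8, 0, 0],
  [0.2, 27.7, -27.8, 0, 0],
  [0.2, 27.7, -27.8, 0, 0],
  [0.2, 27.7, -27.8, 0, 0],
  [0.2, 27.7, -27.8, 0, 0],
  [0.2, 27.7, -27.8, 0, 0],
])

```text
time: 14.68
tool_pos: [0.4159, 0.0832, 0.1993]
tcp_rot: [-2.863, -1.293, 0.002]
wrist_force: [1.3, 0.4, -0.6]
width: 0.599
grip_force: 0.0
```

Call:
jog_arm([
  [0.2, 27.7, -27.8, 0, 0],
  [0.2, 27.7, -27.8, 0, 0],
  [0.2, 27.7, -27.8, 0, 0],
  [0.2, 27.7, -27.8, 0, 0],
  [0, 0, 0, 0, -7.1],
  [0, 0, 0, 0, -7.1],
  [0, 0, 0, 0, -7.1],
  [0, 0, 0, 0, -7.1],
  [0, 0, 0, 0, -7.1],
  [0, 0, 0, 0, -7.1],
])

```text
time: 15.52
tool_pos: [0.4061, 0.2378, 0.199]
tcp_rot: [-2.189, -2.252, 0.004]
wrist_force: [0.5, -0.1, 0.4]
width: 0.501
grip_force: 0.0
```

Call:
jog_arm([
  [0, 0, 0, 25, -7.1],
  [0, 0, 0, 25, -7.1],
  [0, 0, 0, 25, -7.1],
  [0, 0, 0, 25, -7.1],
  [0, 0, 0, 0, -1.8],
  [0, 0, 0, 0, 0],
  [0, 0, 0, 0, 0],
  [0, 0, 0, 0, 0],
])

```text
time: 16.18
tool_pos: [0.4075, 0.2384, 0.1006]
tcp_rot: [1.538, 2.739, 0.001]
wrist_force: [0.8, 0.1, -0.1]
width: 0.501
grip_force: 0.0
```

```bash
cat > peg.py <<'E'
from m import *
def look(name):
    s=bot.read_state(); i,d,C=cam('wrist'); save(name,i)
    r=np.array(s['tcp_rot']); th=np.degrees(2*np.arctan2(r[1],r[0]))%360; x=np.array([np.cos(np.radians(th)),np.sin(np.radians(th))]); y=np.array([x[1],-x[0]])
    print('tcp',s['tool_pos'],'phi',th,'w',s['width'])
    for m in comps(i,(45,80,50),(80,255,255),60):
        v,u=np.nonzero(m); q=ray(C,u,v,.011)[:,:2]; c=q.mean(0)
        R=cv2.minAreaRect((q*1000).astype(np.float32)); cc=np.array(R[0])/1000
        e=np.linalg.eigh(np.cov(q.T))[1][:,1]; a=np.degrees(np.arctan2(e[1],e[0]))
        dd=cc-s['tool_pos'][:2]; print(len(u),int(u.mean()),int(v.mean()),'mean',c.round(4),'rect',cc.round(4),np.round(R[1]),'axis',round(a,1),'tool dx dy mm',(dd@x*1000).round(1),(dd@y*1000).round(1),'twist',round((th-a+90)%180-90,1))
E
python3 -c "
from peg import *
look('w7')"
```

```text
tcp [0.40752134 0.23835699 0.10064561] phi 121.38014547352464 w 0.50106511241137
607 322 209 mean [0.4092 0.2381] rect [0.4085 0.239 ] [13. 70.] axis 121.6 tool dx dy mm 0.1 1.2 twist -0.2
814 456 208 mean [0.5088 0.2996] rect [0.5091 0.3002] [70. 14.] axis 82.9 tool dx dy mm -0.1 118.9 twist 38.4
```

View pics/w7.png

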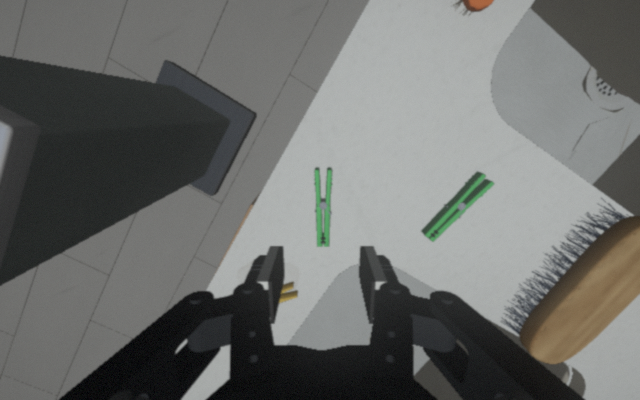

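Green peg 2 is at (322,209), aligned with the tool; green peg 1 is at (456,208), and the yellow peg's end is at (287,292), well clear.

Call:
jog_arm([
  [0, 0, 1, 35, 0],
  [0, 0, 0, 35, 0],
  [0, 0, 0, 17, 0],
  [0, 0, 0, 9, 0],
  [0, 0, 0, 0, 0],
  [0, 0, 0, 0, 0],
])

```text
time: 16.73
tool_pos: [0.4088, 0.2391, 0.005]
tcp_rot: [1.536, 2.74, 0.001]
wrist_force: [-0.0, 0.2, 0.5]
width: 0.498
grip_force: 0.0
```

Call:
jog_arm([
  [-0.9, 0, 0, 0, 0],
  [-0.9, 0, 0, 0, 0],
  [-0.9, 0, 0, 0, 0],
  [-0.9, 0, 0, 0, 0],
  [-0.9, 0, 0, 0, 0],
  [-0.9, 0, 0, 0, 0],
], force=25)

```text
time: 17.23
tool_pos: [0.4098, 0.2397, 0.0061]
tcp_rot: [1.535, 2.738, 0.005]
wrist_force: [-0.8, 0.3, 6.1]
width: 0.162
grip_force: 27.4
```

Call:
jog_arm([
  [-0.9, 0, 0, -15, 0],
  [-0.9, 0, 0, -35, 0],
  [-0.9, 0, 0, -35, 0],
  [-0.9, 0, 0, -35, 0],
  [-0.9, 0, 0, 0, 0],
])

```text
time: 17.65
tool_pos: [0.4132, 0.2415, 0.1325]
tcp_rot: [1.532, 2.733, 0.019]
wrist_force: [1.1, 0.9, -0.0]
width: 0.164
grip_force: 26.6
```

Call:
jog_arm([
  [-0.9, -36.9, -14.5, 0, 0],
  [-0.9, -36.9, -14.5, 0, 0],
  [-0.9, -36.9, -14.5, 0, 0],
  [-0.9, -36.9, -14.5, 0, 0],
  [-0.9, -36.9, -14.5, 0, 0],
  [-0.9, -36.9, -14.5, 0, 0],
  [-0.9, -36.9, -14.5, 0, 0],
  [-0.9, -36.9, -14.5, 0, 0],
  [-0.9, -36.9, -14.5, 0, 0],
  [-0.9, -36.9, -14.5, 0, 0],
])

```text
time: 18.48
tool_pos: [0.4769, -0.1538, 0.1247]
tcp_rot: [1.536, 2.739, 0.0]
wrist_force: [0.6, 0.6, 0.3]
width: 0.161
grip_force: 26.6
```

Call:
jog_arm([
  [-0.9, -36.9, -14.5, 0, 0],
  [-0.9, -36.9, -14.5, 0, 0],
  [-0.9, 0, 0, 0, 7.1],
  [-0.9, 0, 0, 0, 7.1],
  [-0.9, 0, 0, 0, 7.1],
  [-0.9, 0, 0, 0, 7.1],
  [-0.9, 0, 0, 0, 7.1],
  [-0.9, 0, 0, 0, 7.1],
  [-0.9, 0, 0, 0, 7.1],
  [-0.9, 0, 0, 0, 7.1],
])

```text
time: 19.32
tool_pos: [0.4906, -0.2298, 0.1245]
tcp_rot: [2.66, 1.671, 0.0]
wrist_force: [-0.3, -0.2, 0.1]
width: 0.16
grip_force: 26.6
```

Call:
jog_arm([
  [-0.9, 0, 0, 0, 7.1],
  [-0.9, 0, 0, 0, 7.1],
  [-0.9, 0, 0, 0, 2],
  [-0.9, 0, 0, 0, 0],
  [-0.9, 0, 0, 0, 0],
  [-0.9, 0, 0, 0, 0],
])

```text
time: 19.82
tool_pos: [0.4906, -0.2298, 0.1244]
tcp_rot: [2.864, 1.291, 0.0]
wrist_force: [-0.1, 0.2, -0.3]
width: 0.158
grip_force: 26.6
```

```bash
cat >> peg.py <<'E'
def boxpos(n=1):
    b=np.load('box.npz')
    for k in range(n):
        s=bot.read_state(); p=s['tool_pos']; r=p[:2]-b['O']; rv=np.array(s['tcp_rot']); print('box mm',(r@b['xb']*1000).round(1),(r@b['yb']*1000).round(1),'z',p[2].round(4),'phi',np.degrees(2*np.arctan2(rv[1],rv[0]))%360,'w',s['width'],'F',s['wrist_force'].round(1),'q',s['q'].round(2))
E
python3 -c "
from peg import *
boxpos(); i,d,C=cam('wrist'); save('w8',i)"
```

```text
box mm -120.5 57.7 z 0.1244 phi 48.513795956130004 w 0.158449716735454 F [-0.1  0.2 -0.3] q [-0.48  0.11  2.    0.    1.04  0.24]
```

View pics/w8.png

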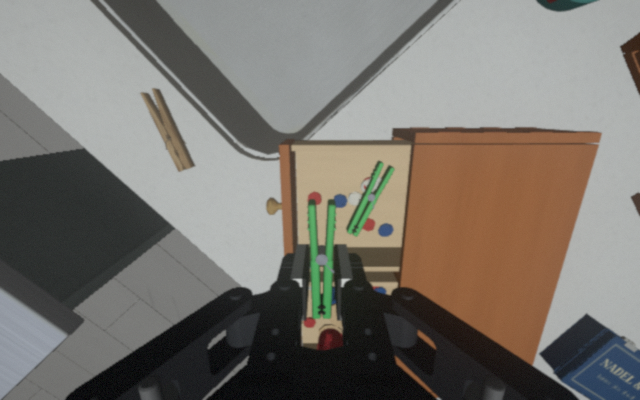

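The peg is held square over the left drawer at (322,260), and the resting peg is at (372,198). I shift slightly back from the front panel and lower.

Call:
jog_arm([
  [-0.9, 2, 4, 15, 0],
  [-0.9, 0, 0, 30, 0],
  [-0.9, 0, 0, 25, 0],
  [-0.9, 0, 0, 15, 0],
  [-0.9, 0, 0, 8, 0],
  [-0.9, 0, 0, 3, 0],
  [-0.9, 0, 0, 0, 0],
  [-0.9, 0, 0, 0, 0],
])

```text
time: 20.53
tool_pos: [0.4958, -0.2314, 0.0293]
tcp_rot: [2.864, 1.289, 0.002]
wrist_force: [0.3, 0.1, -0.5]
width: 0.166
grip_force: 26.6
```

Call:
jog_arm([
  [-0.5, 0, 0, 0, 0],
  [-0.5, 0, 0, 0, 0],
  [-0.5, 0, 0, 0, 0],
  [-0.5, 0, 0, -10, 0],
  [-0.5, 0, 0, -20, 0],
  [-0.5, 0, 0, -35, 0],
  [-0.5, 0, 0, -38, 0],
  [-0.5, 0, 0, -38, 0],
  [0, 0, 0, -28, 0],
  [0, 0, 0, 0, 0],
])

```text
time: 21.37
tool_pos: [0.4993, -0.2332, 0.2067]
tcp_rot: [2.854, 1.284, 0.014]
wrist_force: [1.6, -0.8, 1.1]
width: 0.499
grip_force: 0.0
```

```bash
cat >> peg.py <<'E'
def drawerpegs(name,z=.026):
    b=np.load('box.npz'); i,d,C=cam('wrist'); save(name,i); P=cloud(C,d)
    for m in comps(i,(45,80,50),(80,255,255),40):
        v,u=np.nonzero(m); q=ray(C,u,v,z)[:,:2]-b['O']; q=np.stack([q@b['xb'],q@b['yb']],-1)*1000
        R=cv2.minAreaRect(q.astype(np.float32)); print(len(u),'px',int(u.mean()),int(v.mean()),'c',np.round(R[0]),'sz',np.round(R[1]),'ang',round(R[2]),'z',np.percentile(P[m][:,2],[5,50,95]).round(3),'x',q[:,0].min().round(),q[:,0].max().round())
E
python3 -c "
from peg import *
boxpos(); drawerpegs('w9')"
```

```text
box mm -111.7 60.9 z 0.2067 phi 48.453726495611605 w 0.4989753797132285 F [ 1.6 -0.8  1.1] q [-0.48  0.04  1.91 -0.    1.18  0.24]
375 px 315 186 c [-117.   59.] sz [71. 13.] ang 90 z [0.025 0.026 0.027] x -123.0 -110.0
463 px 346 184 c [-79.  62.] sz [71. 14.] ang 65 z [0.022 0.026 0.027] x -97.0 -59.0
```

Call:
jog_arm([
  [0, 29.1, -24.3, 0, 0],
  [0, 29.1, -24.3, 0, 0],
  [0, 29.1, -24.3, 0, 0],
  [0, 29.1, -24.3, 0, 0],
  [0, 29.1, -24.3, 0, 0],
  [0, 29.1, -24.3, 0, 0],
  [0, 29.1, -24.3, 0, 0],
  [0, 29.1, -24.3, 0, 0],
  [0, 29.1, -24.3, 0, 0],
  [0, 29.1, -24.3, 0, 0],
])

```text
time: 22.25
tool_pos: [0.5048, 0.1496, 0.1963]
tcp_rot: [-2.865, -1.289, 0.003]
wrist_force: [1.1, -1.2, -0.7]
width: 0.499
grip_force: 0.0
```

Call:
jog_arm([
  [0, 29.1, -24.3, 0, 0],
  [0, 29.1, -24.3, 0, 0],
  [0, 29.1, -24.3, 0, 0],
  [0, 29.1, -24.3, 0, 0],
  [0, 0, 0, 0, -6.9],
  [0, 0, 0, 20, -6.9],
  [0, 0, 0, 30, -6.9],
  [0, 0, 0, 30, -6.9],
  [0, 0, 0, 20, -6.7],
  [0, 0, 0, 0, 0],
])

```text
time: 23.08
tool_pos: [0.5055, 0.2971, 0.0906]
tcp_rot: [-2.352, -2.078, 0.019]
wrist_force: [-1.5, 0.1, -0.4]
width: 0.499
grip_force: 0.0
```

Call:
jog_arm([
  [0, 0, 0, 0, 0],
  [0, 0, 0, 0, 0],
  [0, 0, 0, 0, 0],
])

```text
time: 23.33
tool_pos: [0.512, 0.3003, 0.0994]
tcp_rot: [2.359, 2.074, 0.005]
wrist_force: [0.3, -0.2, 0.2]
width: 0.497
grip_force: 0.0
```

```bash
python3 -c "
from peg import *
look('w10')"
```

```text
tcp [0.51198908 0.30027068 0.09937951] phi 82.62704318791873 w 0.4969548863147166
605 319 209 mean [0.5101 0.3002] rect [0.5103 0.3011] [70. 13.] axis 82.5 tool dx dy mm 0.6 -1.8 twist 0.2
```

Call:
jog_arm([
  [0, 0, -1, 35, 0],
  [0, 0, 0, 35, 0],
  [0, 0, 0, 17, 0],
  [0, 0, 0, 8, 0],
  [0, 0, 0, 0, 0],
  [0, 0, 0, 0, 0],
])

```text
time: 23.88
tool_pos: [0.5107, 0.3003, 0.0036]
tcp_rot: [2.358, 2.076, 0.003]
wrist_force: [0.6, 0.1, 0.5]
width: 0.498
grip_force: 0.0
```

Call:
jog_arm([
  [-0.9, 0, 0, 0, 0],
  [-0.9, 0, 0, 0, 0],
  [-0.9, 0, 0, 0, 0],
  [-0.9, 0, 0, 0, 0],
  [-0.9, 0, 0, 0, 0],
  [-0.9, 0, 0, 0, 0],
], force=25)

```text
time: 24.38
tool_pos: [0.5115, 0.3007, 0.0046]
tcp_rot: [2.357, 2.076, 0.006]
wrist_force: [1.0, -1.0, 7.1]
width: 0.159
grip_force: 27.1
```

Call:
jog_arm([
  [-0.9, 0, 0, -15, 0],
  [-0.9, 0, 0, -35, 0],
  [-0.9, 0, 0, -35, 0],
  [-0.9, 0, 0, -35, 0],
  [-0.9, 0, 0, 0, 0],
])

```text
time: 24.8
tool_pos: [0.5147, 0.3025, 0.1314]
tcp_rot: [2.355, 2.074, 0.022]
wrist_force: [1.7, 0.8, 1.0]
width: 0.164
grip_force: 26.3
```

Call:
jog_arm([
  [-0.9, -38, 5.3, 0, 0],
  [-0.9, -38, 5.3, 0, 0],
  [-0.9, -38, 5.3, 0, 0],
  [-0.9, -38, 5.3, 0, 0],
  [-0.9, -38, 5.3, 0, 0],
  [-0.9, -38, 5.3, 0, 0],
  [-0.9, -38, 5.3, 0, 0],
  [-0.9, -38, 5.3, 0, 0],
  [-0.9, -38, 5.3, 0, 0],
  [-0.9, -38, 5.3, 0, 0],
])

```text
time: 25.63
tool_pos: [0.514, -0.0858, 0.1227]
tcp_rot: [2.357, 2.076, 0.001]
wrist_force: [1.1, -0.0, -0.4]
width: 0.162
grip_force: 26.3
```

Call:
jog_arm([
  [-0.9, -38, 5.3, 0, 0],
  [-0.9, -38, 5.3, 0, 0],
  [-0.9, -38, 5.3, 0, 0],
  [-0.9, -38, 5.3, 0, 0],
  [-0.9, 0, 0, 0, 7.1],
  [-0.9, 0, 0, 0, 7.1],
  [-0.9, 0, 0, 0, 7.1],
  [-0.9, 0, 0, 0, 7.1],
  [-0.9, 0, 0, 0, 7.1],
  [-0.9, 0, 0, 0, 7.1],
])

```text
time: 26.47
tool_pos: [0.516, -0.2375, 0.1224]
tcp_rot: [2.954, 1.069, 0.0]
wrist_force: [0.4, -0.1, -0.5]
width: 0.167
grip_force: 26.3
```

Call:
jog_arm([
  [-0.9, 0, 0, 0, 1.5],
  [-0.9, 0, 0, 0, 0],
  [-0.9, 0, 0, 0, 0],
  [-0.9, 0, 0, 0, 0],
])

```text
time: 26.8
tool_pos: [0.516, -0.2374, 0.1224]
tcp_rot: [2.964, 1.041, 0.0]
wrist_force: [-0.4, -0.3, 0.9]
width: 0.161
grip_force: 26.3
```

```bash
python3 -c "
from peg import *
boxpos(); drawerpegs('w11')"
```

```text
box mm -96.5 68.8 z 0.1224 phi 38.70155901416747 w 0.1613346637582345 F [-0.4 -0.3  0.9] q [-0.47  0.16  1.94  0.    1.04  0.42]
3173 px 322 243 c [-113.   28.] sz [159.  61.] ang 71 z [0.025 0.128 0.13 ] x -128.0 -59.0
```

Call:
jog_arm([
  [-0.9, 0, -0.5, 15, 0],
  [-0.9, 0, 0, 30, 0],
  [-0.9, 0, 0, 24, 0],
  [-0.9, 0, 0, 12, 0],
  [-0.9, 0, 0, 6, 0],
  [-0.9, 0, 0, 2, 0],
  [-0.9, 0, 0, 0, 0],
  [-0.9, 0, 0, 0, 0],
])

```text
time: 27.52
tool_pos: [0.5169, -0.2376, 0.0346]
tcp_rot: [2.963, 1.039, 0.003]
wrist_force: [0.2, 0.2, 1.1]
width: 0.167
grip_force: 26.3
```

Call:
jog_arm([
  [-0.5, 0, 0, 0, 0],
  [-0.5, 0, 0, 0, 0],
  [-0.5, 0, 0, 0, 0],
  [-0.5, 0, 0, -10, 0],
  [-0.5, 0, 0, -20, 0],
  [-0.5, 0, 0, -35, 0],
  [-0.5, 0, 0, -38, 0],
  [-0.5, 0, 0, -38, 0],
  [-0.5, 0, 0, -28, 0],
  [-0.5, 0, 0, 0, 0],
])

```text
time: 28.35
tool_pos: [0.5201, -0.2392, 0.2119]
tcp_rot: [2.954, 1.036, 0.016]
wrist_force: [1.1, -0.8, 0.3]
width: 0.248
grip_force: 0.0
```

```bash
python3 -c "
from peg import *
boxpos(); drawerpegs('w12')"
```

```text
box mm -92.2 70.2 z 0.2119 phi 38.65049021609854 w 0.24808451590232572 F [ 1.1 -0.8  0.3] q [-0.47  0.07  1.86  0.    1.19  0.42]
1235 px 316 191 c [-103.   64.] sz [87. 59.] ang 66 z [0.023 0.027 0.038] x -123.0 -59.0
```

View pics/w12.png

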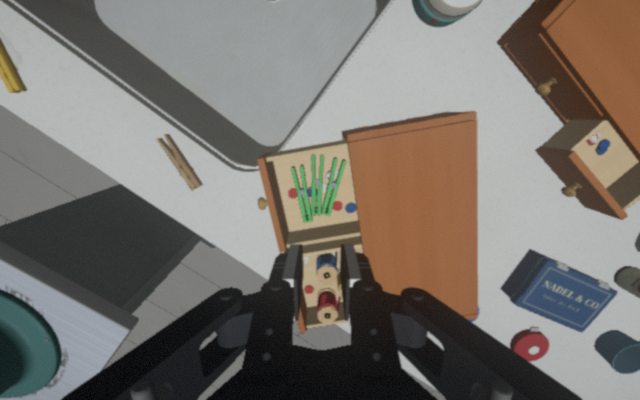

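All three green pegs lie in the left drawer at (318,190), and the reels stand in the right drawer at (326,268) and (327,305). The yellow and wooden pegs are untouched. Now I close the fingers and go to the left knob.

Call:
jog_arm([
  [-1, 0, 0, 0, -4.9],
  [-1, 0, 0, 0, -4.9],
  [-1, -2, -33, 0, 0],
  [-1, -2, -33, 0, 0],
  [-1, -4.8, -33.5, 0, 0],
  [-1, 0, 0, 35, 0],
  [-1, 0, 0, 35, 0],
  [-1, 0, 0, 35, 0],
  [-1, 0, 0, 0, 0],
  [-1, 0, 0, 0, 0],
], force=25)

```text
time: 29.23
tool_pos: [0.4326, -0.1762, 0.0949]
tcp_rot: [-2.86, -1.287, 0.007]
wrist_force: [-0.4, -0.1, -0.2]
width: -0.001
grip_force: 0.0
```

```bash
python3 -c "
from peg import *
boxpos(3); i,d,C=cam('wrist'); save('w13',i)"
```

```text
box mm -199.5 59.4 z 0.0949 phi 48.448388172287935 w -0.0009782560816617874 F [-0.4 -0.1 -0.2] q [-0.44  0.01  2.17 -0.    0.98  0.29]
box mm -199.5 59.4 z 0.0949 phi 48.448388172287935 w -0.0009782560816617874 F [-0.4 -0.1 -0.2] q [-0.44  0.01  2.17 -0.    0.98  0.29]
box mm -199.5 59.4 z 0.0949 phi 48.448388172287935 w -0.0009782560816617874 F [-0.4 -0.1 -0.2] q [-0.44  0.01  2.17 -0.    0.98  0.29]
```

View pics/w13.png

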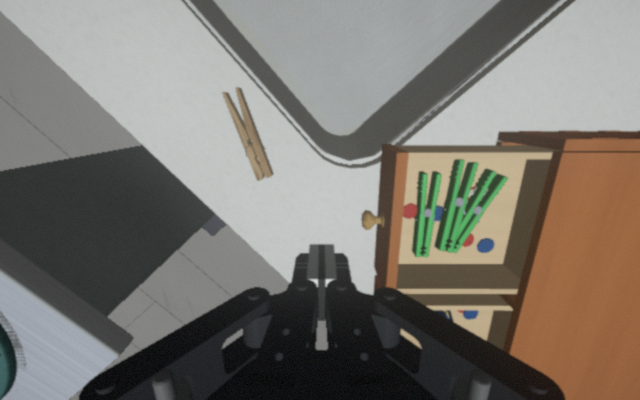

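The shut fingers stand beside the left knob at (373,220), with the pegs in the drawer at (460,210). I lower and push slowly.

Call:
jog_arm([
  [-1, 0, 0, 35, 0],
  [-1, 0, 0, 28, 0],
  [-1, 0, 0, 10, 0],
  [-1, 0, 0, 0, 0],
  [-1, 0, 4, 0, 0],
  [-1, 0, 4, 0, 0],
  [-1, 0, 3, 0, 0],
  [-1, 0, 3, 0, 0],
  [-1, 0, 3, 0, 0],
  [-1, 0, 3, 0, 0],
])

```text
time: 30.12
tool_pos: [0.451, -0.1912, 0.025]
tcp_rot: [2.865, 1.289, 0.001]
wrist_force: [-0.1, 1.3, 2.1]
width: 0.001
grip_force: 0.5
```

Call:
jog_arm([
  [-1, 0, 3, 0, 0],
  [-1, 0, 3, 0, 0],
  [-1, 0, 3, 0, 0],
  [-1, 0, 3, 0, 0],
  [-1, 0, 3.5, 0, 0],
  [-1, 0, 3.5, 0, 0],
  [-1, 0, 3.5, 0, 0],
  [-1, 0, 3.5, 0, 0],
  [-1, 0, 3.5, 0, 0],
  [-1, 0, 3.5, 0, 0],
])

```text
time: 30.95
tool_pos: [0.4753, -0.2129, 0.0242]
tcp_rot: [-2.865, -1.289, 0.0]
wrist_force: [-0.1, 1.4, 0.8]
width: -0.001
grip_force: 0.5
```

```bash
python3 -c "
from peg import *
boxpos()"
```

```text
box mm -143.2 60.2 z 0.0242 phi 48.44452981517321 w -0.0005003402358972573 F [-0.1  1.4  0.8] q [-0.47  0.2   2.11  0.    0.83  0.26]
```

Call:
jog_arm([
  [-1, 0, 3.5, 0, 0],
  [-1, 0, 3.5, 0, 0],
  [-1, 0, 3.5, 0, 0],
  [-1, 0, 3.5, 0, 0],
  [-1, 0, 3.5, 0, 0],
  [-1, 0, 3.5, 0, 0],
  [-1, 0, 3.5, 0, 0],
  [-1, 0, 3.5, 0, 0],
  [-1, 0, 3.5, 0, 0],
  [-1, 0, 3.5, 0, 0],
])

```text
time: 31.78
tool_pos: [0.5015, -0.2361, 0.0242]
tcp_rot: [-2.865, -1.289, 0.0]
wrist_force: [-1.0, 0.9, -0.2]
width: -0.005
grip_force: 0.5
```

Call:
jog_arm([
  [-1, 0, 3, 0, 0],
  [-1, 0, 3, 0, 0],
  [-1, 0, 3, 0, 0],
  [-1, 0, 2, 0, 0],
  [-1, 0, 2, 0, 0],
  [-1, 0, 0, 0, 0],
])

```text
time: 32.28
tool_pos: [0.5115, -0.245, 0.0244]
tcp_rot: [2.864, 1.289, 0.0]
wrist_force: [0.3, -0.0, 0.2]
width: 0.0
grip_force: 0.0
```

```bash
python3 -c "
from peg import *
boxpos(); i,d,C=cam('wrist'); save('w14',i); np.savez('w14.npz',i=i,d=d,f=C[0],cx=C[1],cy=C[2],T=C[3])
b=np.load('box.npz'); P=cloud(C,d); q=P[...,:2]-b['O']; X=q@b['xb']*1000; Y=q@b['yb']*1000
for nm,lo,hi in ('L',85,112),('Lr',10,35):
    m=(abs(P[...,2]-.057)<.004)&(Y>lo)&(Y<hi)&(X<-40)&(X>-170); print(nm,m.sum(),np.percentile(X[m],[5,50,95]) if m.sum() else '')
"
```

```text
box mm -94.8 60.1 z 0.0244 phi 48.44765382754875 w 9.349757500309106e-05 F [ 0.3 -0.   0.2] q [-0.49  0.28  2.01 -0.    0.86  0.23]
L 1344 [-65.09384652 -61.69724139 -56.61767872]
Lr 0
```

Call:
jog_arm([
  [-1, 0, 2, 0, 0],
  [-1, 0, 2, 0, 0],
  [-1, 0, 1.5, 0, 0],
  [-1, 0, 1.5, 0, 0],
  [-1, 0, 0, 0, 0],
])

```text
time: 32.75
tool_pos: [0.5166, -0.2496, 0.0244]
tcp_rot: [2.865, 1.289, 0.0]
wrist_force: [0.7, 0.4, -0.2]
width: 0.003
grip_force: 0.0
```

Call:
jog_arm([
  [-1, 0, 1, 0, 0],
  [-1, 0, 1, 0, 0],
  [-1, 0, 0, 0, 0],
])

```text
time: 33.0
tool_pos: [0.5178, -0.2506, 0.0243]
tcp_rot: [-2.865, -1.289, 0.0]
wrist_force: [-0.2, 1.2, 0.4]
width: -0.0
grip_force: 0.4
```

Call:
jog_arm([
  [-1, 0, 1, 0, 0],
  [-1, 0, 1, 0, 0],
  [-1, 0, 0, 0, 0],
])

```text
time: 33.25
tool_pos: [0.5179, -0.2507, 0.0242]
tcp_rot: [-2.862, -1.287, 0.003]
wrist_force: [-4.2, 4.7, 6.1]
width: 0.002
grip_force: 3.4
```

Call:
jog_arm([
  [-1, 0, -10, 0, 0],
  [-1, 0, -34, 0, 0],
  [-1, 0, -36, 0, 0],
  [-1, 0, -36, 0, 0],
  [-1, -40, 0, 0, 0],
  [-1, -40, 0, 0, 0],
  [-1, -40, 0, 0, 0],
  [-1, 0, 0, 0, 0],
  [-1, 0, 0, 0, 0],
])

```text
time: 34.0
tool_pos: [0.3518, -0.2661, 0.0245]
tcp_rot: [2.867, 1.282, 0.001]
wrist_force: [0.1, -0.4, 0.3]
width: 0.003
grip_force: 0.0
```

```bash
python3 -c "
from peg import *
boxpos()"
```

```text
box mm -200.5 -61.4 z 0.0245 phi 48.188547674179716 w 0.0031119623894798106 F [ 0.1 -0.4  0.3] q [-0.7   0.06  2.27 -0.    0.81  0.03]
```

Call:
jog_arm([
  [-1, 0, 8, 0, 0],
  [-1, 0, 4, 0, 0],
  [-1, 0, 2, 0, 0],
  [-1, 0, 2, 0, 0],
  [-1, 0, 2, 0, 0],
  [-1, 0, 2, 0, 0],
  [-1, 0, 2, 0, 0],
  [-1, 0, 2.5, 0, 0],
  [-1, 0, 2.5, 0, 0],
  [-1, 0, 2.5, 0, 0],
])

```text
time: 34.83
tool_pos: [0.3748, -0.2841, 0.0241]
tcp_rot: [-2.864, -1.289, 0.0]
wrist_force: [-0.4, 1.4, 0.4]
width: -0.0
grip_force: 0.5
```

Call:
jog_arm([
  [-1, 0, 3, 0, 0],
  [-1, 0, 3, 0, 0],
  [-1, 0, 3, 0, 0],
  [-1, 0, 3, 0, 0],
  [-1, 0, 3, 0, 0],
  [-1, 0, 3, 0, 0],
  [-1, 0, 3, 0, 0],
  [-1, 0, 3, 0, 0],
  [-1, 0, 3, 0, 0],
  [-1, 0, 2, 0, 0],
])

```text
time: 35.67
tool_pos: [0.3969, -0.3039, 0.0243]
tcp_rot: [2.865, 1.289, 0.0]
wrist_force: [-0.3, 1.1, -0.7]
width: 0.003
grip_force: 0.5
```

```bash
python3 -c "
from peg import *
boxpos(); b=np.load('box.npz'); i,d,C=cam('side'); save('s2',i[130:260,270:430]); P=cloud(C,d); i2,d2,C2=cam('wrist'); P=cloud(C2,d2)
q=P[...,:2]-b['O']; X=q@b['xb']*1000; Y=q@b['yb']*1000
m=(abs(P[...,2]-.057)<.004)&(Y>-50)&(Y<-12)&(X<-40)&(X>-170); print(m.sum(), np.percentile(X[m],[1,5,50,95]) if m.sum() else ''); save('w15',i2)
"
```

```text
box mm -141.6 -59.9 z 0.0243 phi 48.445032338966286 w 0.003063934189721712 F [-0.3  1.1 -0.7] q [-0.7   0.16  2.15 -0.    0.83  0.02]
4681 [-146.60821253 -138.32921541  -72.14597601  -55.66510487]
```

View pics/w15.png

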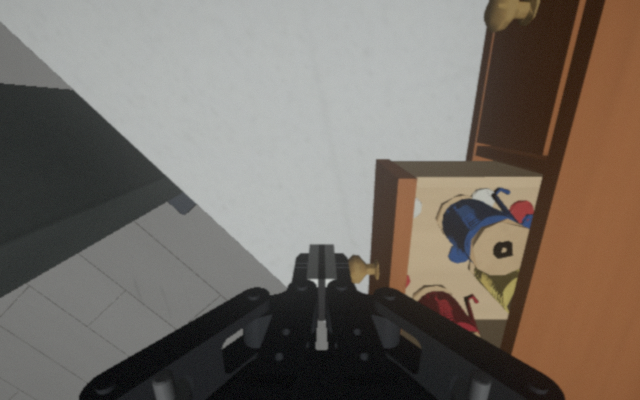

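The right drawer is partly in and its reels are still upright, blue at (495,250) and red at (445,305). The left drawer is shut at top right. I continue slowly.

Call:
jog_arm([
  [-1, 0, 2, 0, 0],
  [-1, 0, 3, 0, 0],
  [-1, 0, 3, 0, 0],
  [-1, 0, 3, 0, 0],
  [-1, 0, 3, 0, 0],
  [-1, 0, 3, 0, 0],
  [-1, 0, 3, 0, 0],
  [-1, 0, 3, 0, 0],
  [-1, 0, 3, 0, 0],
  [-1, 0, 3, 0, 0],
])

```text
time: 36.6
tool_pos: [0.4186, -0.323, 0.0243]
tcp_rot: [2.865, 1.289, 0.0]
wrist_force: [-0.2, 1.5, 1.6]
width: 0.004
grip_force: 0.5
```

Call:
jog_arm([
  [-1, 0, 3, 0, 0],
  [-1, 0, 3, 0, 0],
  [-1, 0, 3, 0, 0],
  [-1, 0, 3, 0, 0],
  [-1, 0, 2, 0, 0],
  [-1, 0, 2, 0, 0],
  [-1, 0, 2, 0, 0],
  [-1, 0, 2, 0, 0],
  [-1, 0, 2, 0, 0],
  [-1, 0, 0, 0, 0],
])

```text
time: 37.43
tool_pos: [0.4352, -0.3377, 0.0243]
tcp_rot: [2.865, 1.289, 0.0]
wrist_force: [-0.5, 0.2, -0.2]
width: 0.002
grip_force: 0.0
```

```bash
python3 -c "
from peg import *
boxpos()"
```

```text
box mm -90.6 -59.9 z 0.0243 phi 48.443700365362986 w 0.002352547063789472 F [-0.5  0.2 -0.2] q [-0.71  0.25  2.04  0.    0.85  0.02]
```

Call:
jog_arm([
  [-1, 0, 1.5, 0, 0],
  [-1, 0, 1.5, 0, 0],
  [-1, 0, 0, 0, 0],
])

```text
time: 37.68
tool_pos: [0.4371, -0.3395, 0.0242]
tcp_rot: [2.865, 1.289, 0.0]
wrist_force: [-0.0, 0.5, 0.3]
width: 0.001
grip_force: 0.0
```

Call:
jog_arm([
  [-1, 0, 1, 0, 0],
  [-1, 0, 1, 0, 0],
  [-1, 0, 0, 0, 0],
])

```text
time: 37.93
tool_pos: [0.4383, -0.3406, 0.0242]
tcp_rot: [-2.865, -1.289, 0.0]
wrist_force: [-1.4, 0.6, 1.0]
width: 0.0
grip_force: 0.8
```

Call:
jog_arm([
  [-1, 0, 1, 0, 0],
  [-1, 0, 1, 0, 0],
  [-1, 0, 0, 0, 0],
])

```text
time: 38.18
tool_pos: [0.4385, -0.3407, 0.0241]
tcp_rot: [-2.861, -1.287, 0.003]
wrist_force: [-5.3, 6.4, 5.8]
width: -0.002
grip_force: 3.7
```

Call:
jog_arm([
  [-1, 0, -6, 0, 0],
  [-1, 0, -25, 0, 0],
  [-1, 0, -35, 0, 0],
  [-1, 0, -25, 0, 0],
  [-1, 0, 0, -38, 0],
  [-1, 0, 0, -38, 0],
  [-1, 0, 0, -38, 0],
  [-1, 0, 0, -38, 0],
  [-1, 0, 0, 0, 0],
  [-1, 0, 0, 0, 0],
])

```text
time: 39.02
tool_pos: [0.3742, -0.2836, 0.18]
tcp_rot: [2.858, 1.286, 0.006]
wrist_force: [-0.6, 0.3, -0.5]
width: 0.001
grip_force: 0.0
```

```bash
python3 -c "
from peg import *
boxpos(); b=np.load('box.npz'); i,d,C=cam('wrist'); save('w16',i); P=cloud(C,d)
q=P[...,:2]-b['O']; X=q@b['xb']*1000; Y=q@b['yb']*1000; Z=P[...,2]
for lo,hi in (80,112),(10,45),(-45,-10),(-112,-80):
    m=(Z>.04)&(Z<.055)&(Y>lo)&(Y<hi)&(X<-40)&(X>-170); print('panel',lo,m.sum(), np.percentile(X[m],[5,50,95]).round(1) if m.sum() else '')
for lo,hi in (50,70),(-70,-50):
    m=(Z>.026)&(Z<.045)&(Y>lo)&(Y<hi)&(X<-62)&(X>-170); print('knob',m.sum(), np.percentile(X[m],[1,5,50]).round(1) if m.sum() else '')
s,_,_=cam('side'); save('s3',cv2.resize(s[120:320,230:430],(600,600)))
"
```

```text
box mm -172.1 -59.8 z 0.18 phi 48.444725833111434 w 0.0013294831848085313 F [-0.6  0.3 -0.5] q [-0.7  -0.1   2.09 -0.    1.14  0.02]
panel 80 301 [-56.9 -56.4 -55.9]
panel 10 276 [-56.9 -56.4 -55.9]
panel -45 235 [-56.9 -56.4 -55.9]
panel -112 170 [-56.8 -56.4 -56. ]
knob 192 [-73.3 -73.  -70.2]
knob 130 [-73.2 -73.  -70.4]
```

View pics/s3.png

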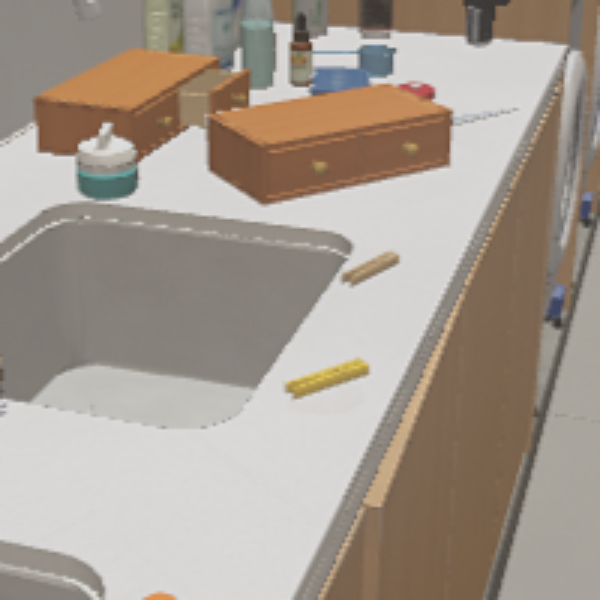

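Both drawers read flush (panel faces at -56.4 mm, knob ends at -73 mm). The view shows the shut box at (330,140), and the wooden peg at (370,268) and yellow peg at (328,377) still in place.

```bash
python3 -c "
from workcell import bot
print(bot.finish_job())"
```

```text
the job is handed in; nothing more can be done
None
```

The job is handed in: the red and blue reels are in the right-hand drawer with the yellow one, both green pegs are in the left-hand drawer, both drawers are fully shut, and the yellow and wooden pegs were not moved.

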